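# Feel the rail of a bottle rack for splinters

## Task

The small wooden bottle rack has just been sanded: feel the top edge of its back rail (the far one, with the wide bottle cradles) for splinters by going along it with a fingertip from the robot's left to its right, lightly touching every flat and the bottom of every cradle in turn. Only touch the wood: do not press hard, grip, lift or shift the rack, and leave the other things where they are.

Things in the scene. Friction and masses are not known exactly. Their poses are not given: they have to be found in the camera images.
- rack: Loose bottle rack of pale bare wood on the bench, about 1.3 kg, 200 deep (x) x 360 wide (y) x 100 mm high. Origin: centre of its underside; x points away from the robot, y left along the rails, z up; turned up to 0.3 rad. Two rigid upright boards 28 mm thick, tops 100 mm up: back rail at x = +86 mm (far side) with three wide cradles, front rail at x = -86 mm with narrow neck notches. 30 mm runners below.
- cradle1: Cradle 1 of the back rail, counted from the left: a round hollow 80 mm wide along the rail, 12 mm deep, arc radius 73 mm, right through the 28 mm thickness. Origin: the lowest point of the hollow, on the wood's surface, mid-thickness, 88 mm above the bench; axes as the rack's. Its bottom is the middle 45 mm; cradles lie 110 mm apart.
- cradle2: Cradle 2 of the back rail, counted from the left: a round hollow 80 mm wide along the rail, 12 mm deep, arc radius 73 mm, right through the 28 mm thickness. Origin: the lowest point of the hollow, on the wood's surface, mid-thickness, 88 mm above the bench; axes as the rack's. Its bottom is the middle 45 mm; cradles lie 110 mm apart.
- cradle3: Cradle 3 of the back rail, counted from the left: a round hollow 80 mm wide along the rail, 12 mm deep, arc radius 73 mm, right through the 28 mm thickness. Origin: the lowest point of the hollow, on the wood's surface, mid-thickness, 88 mm above the bench; axes as the rack's. Its bottom is the middle 45 mm; cradles lie 110 mm apart.
- flat1: Flat 1 of the back rail's top edge, at the rail's left end (the robot's left when the rack stands square): level, 30 mm long, 28 mm thick. Origin: centre of its top surface, 100 mm above the bench; axes as the rack's.
- flat2: Flat 2 of the back rail's top edge, between cradles 1 and 2: level, 30 mm long, 28 mm thick. Origin: centre of its top surface, 100 mm above the bench; axes as the rack's.
- flat3: Flat 3 of the back rail's top edge, between cradles 2 and 3: level, 30 mm long, 28 mm thick. Origin: centre of its top surface, 100 mm above the bench; axes as the rack's.
- flat4: Flat 4 of the back rail's top edge, at the rail's right end: level, 30 mm long, 28 mm thick. Origin: centre of its top surface, 100 mm above the bench; axes as the rack's.
- sanding_block: Bystander: cork sanding block, 45 x 80 x 30 mm, lying on the bench between the two rails, well below their tops. Origin: centre of its underside.
- bottle: Bystander: full wine bottle standing on the bench to the left of the rack, 75 mm across, 300 mm tall. Origin: centre of its underside.
- mallet: Bystander: rubber mallet lying on the bench to the right of the rack, head 48 mm thick and 85 mm long, handle 210 mm to the head's centre along its -x. Origin: on the bench under the head's centre.

How it is judged:
On the way, in this order (a step that is already met when the one before it is completed fails the run):
1. a finger touches flat 1 of the back rail (contact force between the fingers and flat1 above 0.3 N), for 0.04 s.
2. a finger touches cradle 1 of the back rail (the bottom of the hollow) (contact force between the fingers and cradle1 above 0.3 N), for 0.04 s.
3. a finger touches flat 2 of the back rail (contact force between the fingers and flat2 above 0.3 N), for 0.04 s.
4. a finger touches cradle 2 of the back rail (the bottom of the hollow) (contact force between the fingers and cradle2 above 0.3 N), for 0.04 s.
5. a finger touches flat 3 of the back rail (contact force between the fingers and flat3 above 0.3 N), for 0.04 s.
6. a finger touches cradle 3 of the back rail (the bottom of the hollow) (contact force between the fingers and cradle3 above 0.3 N), for 0.04 s.
7. a finger touches flat 4 of the back rail (contact force between the fingers and flat4 above 0.3 N), for 0.04 s.
At the end, for the whole second after the job is handed in: All four flats and three cradle bottoms of the back rail have been touched by the fingers in order from left to right; the rack stands level and at rest within 20 mm of where it was, and the bottle (upright), sanding block and mallet are within 20 mm of where they were (distance of each of rack, sanding_block, bottle, mallet from where it was at the start of the episode below 0.02 m and angle between rack's own z axis and vertical below 0.03 rad and linear speed of rack below 0.01 m/s and angle between bottle's own z axis and vertical below 0.05 rad).
It fails at once if the rack is pressed or gripped with more than 35 N (contact force between the fingers and rack above 35 N).
It fails at once if the rack is lifted, tipped or shifted by more than 20 mm (distance of rack from where it was at the start of the episode above 0.02 m or angle between rack's own z axis and vertical above 0.06 rad).
It fails at once if the bottle, sanding block or mallet is moved by more than 20 mm (distance of any of sanding_block, bottle, mallet from where it was at the start of the episode above 0.02 m).
It also fails if it takes over 64 s, if anything falls off the work surface, if the arm or the gripper's body presses on something with over 40 N, if the wrist force passes 120 N, or if a joint passes its speed limit or range.

## Robot

A 6-joint arm with a two-finger parallel gripper is mounted at the origin on the work surface. World frame = base frame: x ahead of the robot, y to its left, z up, the work surface at z = 0. Lengths are in m, angles in rad, forces in N, time in s.
With the tool pointing down it reaches from about 0.25 to 0.725 m from the base axis. Payload 4 kg.
Tool frame: the origin (TCP) lies between the finger pads; the fingertips stand 17 mm ahead of it and the grasp point (between the pads) lies 2 mm behind it; z points along the fingers, x is the direction in which the jaws open and shut, and the axes are right-handed (so a half turn about z gives the same grasp; the last joint's range is limited). The gripper opens to 85 mm and grips with 20 to 120 N. Pads are 22 mm wide; open, the fingers measure 114 mm over their backs; the gripper's body (76 mm by 85 mm) begins 54 mm behind the grasp point. The pads swing forward as they close: fully open they stand 13 mm farther back than shut.
Start: joints at [-1.132, 0.241, 0.005, 1.335, 0, 1.571], TCP at [0.212, -0.453, 0.248] pointing down, gripper open.
Joint ranges: [-2.72, 2.72], [-1.05, 1.87], [-1.09, 1.28], [-1.99, 2.15], [-1.42, 1.44], [-3.14, 3.14]. Speed limits (rad/s): [2.79, 2.79, 3.14, 3.14, 3.14, 3.14].

## Interface

Orientations are given as a unit quaternion [x, y, z, w].
In Python, from workcell import telemetry, cams, workorder gives the robot as it stands. The module is installed in compiled form; this text tells all that it offers.
- The arm moves only by the tool apply_moves, never from a script. Its argument "moves" is a list that holds one entry, the list of rows, each a list of 4 numbers: the shift along the tool's x, y, z in mm, then the turn about the tool's z in degrees. A call has exactly 10 rows; each row shifts and turns the pose as measured when the row begins, along the tool's axes as they then stand; what a row does not reach is not made up. A row lasts 1/10 s, in which the tool goes at most 50 mm and 8.59 degrees, less where a joint would pass 70% of its speed; a pose out of reach is approached as far as the arm can. A call with a gripper value outside its range is refused whole. "hand" is the gripper's target within -1 to 1 (fully open at 1, half-way at 0, shut at -1), set as the call begins (left out, the last holds). The fingers move at their own pace and stop on an object; the grip force is fixed at half the most. Time passes only in rows, so rows that do not move let the fingers close, or fill a call up. It gives the time, the measured TCP pose, the force and the opening at its end, in the units of the state.
- telemetry.get_obs(): the state, without advancing time (a new reading comes with each control period).
- cams.camera(name): name is "scene" or "top" or "wrist"; returns a dict with "color" (400x640x3 uint8, red, green, blue), "fovy" (degrees; the focal length in pixels is half the picture's height over the tangent of half this angle, whatever the lens; pixels are square), "cx", "cy" (the principal point, pixels), "camera_from_world" (4x4, takes a point from world to camera coordinates). Camera axes: x right, y down, z forward; pixel columns grow to the right and rows downward; lengths in m; the calibration is good to about 2 mm. A picture is of the moment at which its call begins. There is no depth.
- workorder.job_done(): hands the job in, once; it reports no verdict.
The state is a dict: "clock": time; "joint_pos": joint angles; "joint_vel": joint speeds; "tau": joint torques, N m; "eef_pos": TCP position; "tool_rot": TCP orientation; "ft_force": force on the tool from outside, world axes, zero at the start; "ft_torque": the same for the moment, N m; "grip_width": finger opening in m.
Only numpy, scipy, OpenCV 4.12 (cv2) and the standard library are available. Lean on these libraries where they do the work, as an engineer would, in place of code of your own. Each camera call takes 0.05 s, during which the arm holds its last target. There are 200 camera calls.

## Working session

There is one attempt and no reset: what is moved stays moved. The work goes in short steps, Python scripts to look and compute and a tool call to move; the robot and the scene stay as the last step left them, time stands still between calls to the robot, and variables do not carry over. Pictures are saved under pics/ and viewed, about 8 in all and at most 12, crops included, and the job is handed in when it is done.

Besides the shell and the picture viewer there is one more tool, called after "Request:" as name(argument=value, ...) on one line, values as JSON. apply_moves: Moves the arm, as the interface text tells. Its arguments: {"type":"object","properties":{"moves":{"type":"array"},"hand":{"type":"number"}},"required":["moves"]}

```bash
mkdir -p pics; python3 - <<'E'
from workcell import telemetry, cams
import cv2,pickle
o=telemetry.get_obs()
print({k:o[k] for k in('clock','eef_pos','tool_rot','ft_force','grip_width')})
d={}
for n in('scene','top'):
    c=cams.camera(n); d[n]=c; cv2.imwrite(f'pics/{n}0.png',c['color'][:,:,::-1]); print(n,c['fovy'],c['cx'],c['cy'],c['camera_from_world'])
pickle.dump(d,open('c.pkl','wb'))
E
```

```text
{'clock': 0.0, 'eef_pos': array([ 0.21215975, -0.45211008,  0.24740019]), 'tool_rot': array([ 8.44054106e-01, -5.36256998e-01, -8.92929561e-04, -5.48168231e-04]), 'ft_force': array([ 0.36043546,  0.01206414, -0.14731368]), 'grip_width': 0.08535253247748752}
scene 42.98154962264969 316.4633638308005 196.33598664558068 [[-0.54386271  0.8389266   0.02038401  0.30739598]
 [ 0.46485739  0.32140496 -0.82498876 -0.19638771]
 [-0.69865654 -0.43920496 -0.56478141  1.77378649]
 [ 0.          0.          0.          1.        ]]
top 53.37264818267442 313.726866313181 198.780081449055 [[-0.00764177 -0.99990323 -0.01162453 -0.00156935]
 [-0.99405717  0.00885845 -0.10849828  0.57914847]
 [ 0.10859075  0.01072633 -0.99402867  1.29274848]
 [ 0.          0.          0.          1.        ]]
```

View pics/top0.png

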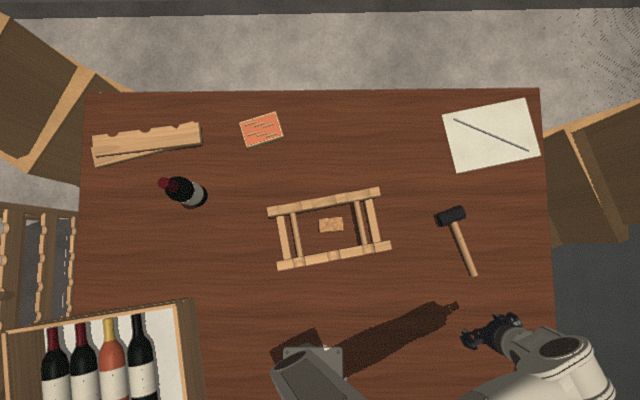

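View pics/scene0.png

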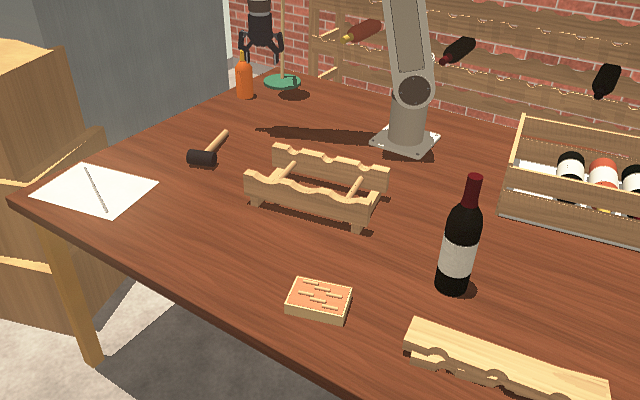

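The top view shows the rack, with its back rail running from about (267,210) to (380,191). The bottle is at (185,191) and the mallet head at (451,215). The scene view shows the back rail nearest that camera. I'll enlarge both views.

```bash
python3 - <<'E'
import cv2,numpy as np
a=cv2.imread('pics/top0.png')[175:280,250:410]
b=cv2.imread('pics/scene0.png')[135:240,235:395]
f=lambda i:cv2.resize(i,None,fx=5,fy=5,interpolation=cv2.INTER_CUBIC)
cv2.imwrite('pics/topc.png',f(a));cv2.imwrite('pics/scc.png',f(b))
E
```

```text
(no output)
```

View pics/topc.png

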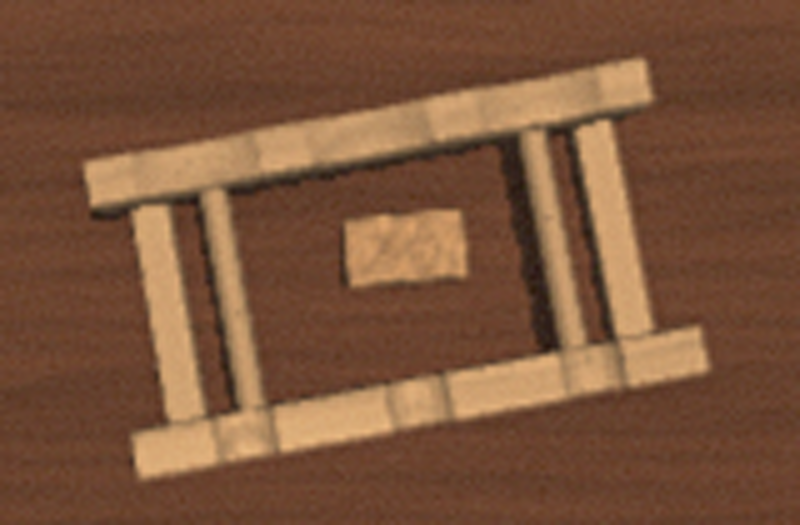

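View pics/scc.png

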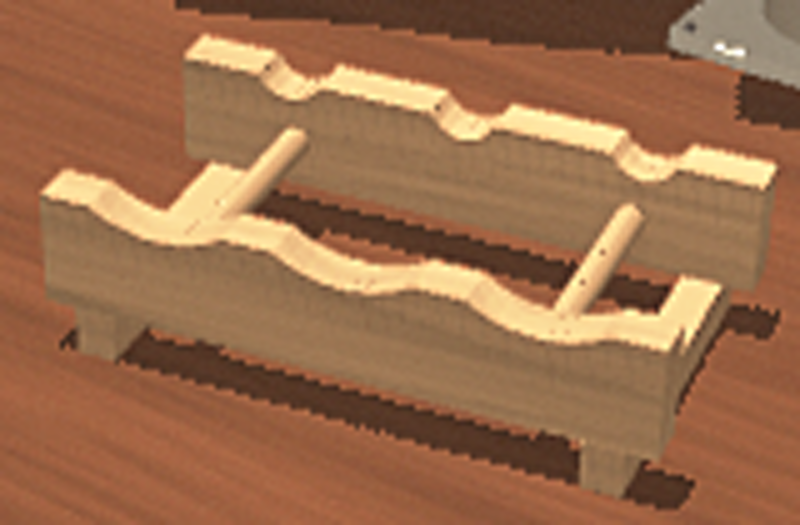

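In the top crop, the back rail's top corners are (87,161), (646,58), (653,102) and (92,205). The front rail's are (132,435), (702,328), (709,372) and (138,480). The scene crop shows the back rail's outer corners at (42,195), which is its right end, and (672,350), its left end. I'll fit the pose to the top view and check it against the scene view.

```bash
cat > h.py <<'E'
import numpy as np,pickle
def unproj(c,u,v,z):
    f=200/np.tan(np.radians(c['fovy'])/2);M=c['camera_from_world'];R=M[:3,:3];p=-R.T@M[:3,3]
    d=R.T@np.array([(u-c['cx'])/f,(v-c['cy'])/f,1]);return p+d*(z-p[2])/d[2]
def proj(c,P):
    f=200/np.tan(np.radians(c['fovy'])/2);M=c['camera_from_world'];q=M[:3,:3]@P+M[:3,3]
    return np.array([f*q[0]/q[2]+c['cx'],f*q[1]/q[2]+c['cy']])
E
python3 - <<'E'
from h import *
d=pickle.load(open('c.pkl','rb'));t=d['top'];s=d['scene']
px=[(87,161),(646,58),(653,102),(92,205),(132,435),(702,328),(709,372),(138,480)]
W=np.array([unproj(t,250+(u+.5)/5-.5,175+(v+.5)/5-.5,.1)[:2] for u,v in px])
B=np.array([(.1,.18),(.1,-.18),(.072,-.18),(.072,.18),(-.072,.18),(-.072,-.18),(-.1,-.18),(-.1,.18)])
c=W.mean(0);w=(W-c)[:,0]+1j*(W-c)[:,1];b=B[:,0]+1j*B[:,1]
k=(w*b.conj()).sum()/(abs(b)**2).sum();th=np.angle(k);print('c',c,'th',th,'scale',abs(k))
print('resid mm',abs(w-np.exp(1j*th)*b)*1000)
R=np.array([[np.cos(th),-np.sin(th)],[np.sin(th),np.cos(th)]])
for n,y in zip('f1 c1 f2 c2 f3 c3 f4'.split(),[.165,.11,.055,0,-.055,-.11,-.165]):
    p=c+R@[.086,y];print(n,p,np.hypot(*p))
for q in[(.1,-.18),(.1,.18),(-.1,-.18)]:
    print((proj(s,np.r_[c+R@q,.1])-[235,135])*5+2)
bt=unproj(t,191,191,0.1);print('bottle~',bt,'mallet~',unproj(t,451,215,.048),'block',unproj(t,331,225,.03))
E
```

```text
c [ 0.47957077 -0.05294849] th 0.17489462202187026 scale 1.0004670967548195
resid mm [1.52757798 0.47974279 0.94727877 0.62003426 0.90644193 0.8121631
 0.55002095 1.22918966]
f1 [0.53554811 0.12449879] 0.5498288130523353
c1 [0.54511835 0.07033782] 0.5496375369342401
f2 [0.55468859 0.01617685] 0.5549244276040984
c2 [ 0.56425883 -0.03798412] 0.5655358686204921
f3 [ 0.57382907 -0.09214509] 0.5811802792945858
c3 [ 0.58339931 -0.14630605] 0.6014650574933934
f4 [ 0.59296955 -0.20046702] 0.625939225268819
[ 41.63965238 191.2925316 ]
[670.60828266 350.19087265]
[206.87037859  33.29134309]
bottle~ [0.59993706 0.38215764 0.1       ] mallet~ [ 0.5201569  -0.45349305  0.048     ] block [ 0.49156223 -0.06279428  0.03      ]
```

The fit agrees in both views: yaw is 0.175, scale 1.0005, residuals about 1 mm, and the scene corner prediction is within 1 px. I'll shut the gripper and turn about -75° so tool x points across the rail and tool y runs along it to the right.

Request:
apply_moves(moves=[[[0, 0, 0, -8.3], [0, 0, 0, -8.3], [0, 0, 0, -8.3], [0, 0, 0, -8.3], [0, 0, 0, -8.3], [0, 0, 0, -8.3], [0, 0, 0, -8.3], [0, 0, 0, -8.3], [0, 0, 0, -8.3], [0, 0, 0, 0]]], hand=-1)

```text
clock: 1.1
eef_pos: [0.2106, -0.4488, 0.2419]
tool_rot: [0.994, 0.109, -0.002, -0.007]
ft_force: [-0.6, 0.8, 0.2]
grip_width: 0.0004
```

```bash
cat > go.py <<'E'
import sys,numpy as np
from scipy.spatial.transform import Rotation as Ro
from workcell import telemetry
th=.1749;c=np.array([.4796,-.0529]);X=np.array([np.cos(th),np.sin(th)]);Y=np.array([-X[1],X[0]])
o=telemetry.get_obs();R=Ro.from_quat(o['tool_rot']).as_matrix();p=o['eef_pos']
x,y,z=map(float,sys.argv[1:4]) # target in rack frame mm + tcp height mm
t=np.r_[c+X*x/1e3+Y*y/1e3,z/1e3]
print('t',o['clock'],'eef',p.round(4),'rack xy',np.round([(p[:2]-c)@X*1e3,(p[:2]-c)@Y*1e3],1),'F',np.round(o['ft_force'],2),'w',o['grip_width'],'j',np.round(o['joint_pos'],2))
print('turn deg',-np.degrees(th-np.arctan2(R[1,0],R[0,0])),'tool z',R[:,2].round(3),'shift mm',(R.T@(t-p)*1e3).round(1))
E
python3 go.py 86 165 160
```

```text
t 1.1 eef [ 0.2106 -0.4488  0.2419] rack xy [-333.8 -343. ] F [-0.63  0.77  0.23] w 0.0003870947179095549 j [-1.13  0.25 -0.    1.34  0.    0.22]
turn deg 2.443359141791534 tool z [-0.006  0.013 -1.   ] shift mm [ 441.3 -488.4   87.6]
```

Request:
apply_moves(moves=[[[28, -31, 0, 2.4], [28, -31, 0, 0], [28, -31, 0, 0], [28, -31, 0, 0], [28, -31, 0, 0], [28, -31, 0, 0], [28, -31, 0, 0], [28, -31, 0, 0], [28, -31, 0, 0], [28, -31, 0, 0]]])

```text
clock: 2.1
eef_pos: [0.4425, -0.0897, 0.2426]
tool_rot: [0.998, 0.063, -0.003, -0.007]
ft_force: [-0.2, 0.3, -0.5]
grip_width: -0.0001
```

```bash
python3 go.py 86 165 160
```

```text
t 2.1 eef [ 0.4425 -0.0897  0.2426] rack xy [-42.9 -29.8] F [-0.19  0.31 -0.45] w -6.394664913828182e-05 j [-0.21  0.16 -0.12  1.31  0.01  1.24]
turn deg -2.8507181695416235 tool z [-0.008  0.014 -1.   ] shift mm [ 119.6 -199.7   84.9]
```

Request:
apply_moves(moves=[[[17, -28, 0, -2.8], [17, -28, 0, 0], [17, -28, 5, 0], [17, -28, 10, 0], [17, -28, 10, 0], [17, -28, 10, 0], [16, -28, 10, 0], [0, 0, 10, 0], [0, 0, 0, 0], [0, 0, 0, 0]]])

```text
clock: 3.1
eef_pos: [0.5309, 0.1377, 0.185]
tool_rot: [0.997, 0.077, -0.005, -0.007]
ft_force: [-0.1, 0.1, 0.3]
grip_width: -0.0002
```

```bash
python3 go.py 86 165 125; python3 - <<'E'
from workcell import cams
import cv2,numpy as np
s=cams.camera('scene')['color'][95:245,215:415,::-1];t=cams.camera('top')['color'][150:280,240:410,::-1]
f=lambda i:cv2.resize(i,(400,300) if 0 else None,fx=3.9/2*1.0,fy=3.9/2,interpolation=cv2.INTER_CUBIC)
a=cv2.resize(s,(400,300));b=cv2.resize(t,(392,300));cv2.imwrite('pics/h1.png',np.hstack([a,b]))
E
```

```text
t 3.1 eef [0.5309 0.1377 0.185 ] rack xy [ 83.7 178.7] F [-0.06  0.06  0.32] w -0.00015674487115461608 j [0.25 0.38 0.03 1.23 0.02 1.66]
turn deg -1.2420552713730422 tool z [-0.011  0.013 -1.   ] shift mm [ 3.1 14.5 59.8]
```

View pics/h1.png

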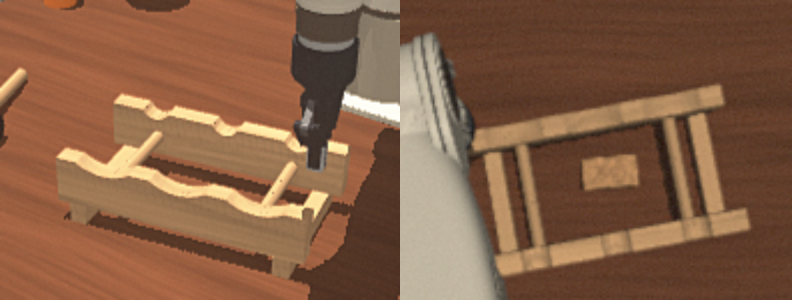

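The scene crop shows the shut fingertips (about 317,165) hovering above the left end of the back rail. The top crop shows the rack undisturbed. I'll correct the 14 mm offset and come down part-way.

Request:
apply_moves(moves=[[[3, 7, 0, -1.2], [0, 6, 0, 0], [0, 0, 10, 0], [0, 0, 10, 0], [0, 0, 10, 0], [0, 0, 10, 0], [0, 0, 5, 0], [0, 0, 3, 0], [0, 0, 0, 0], [0, 0, 0, 0]]])

```text
clock: 4.2
eef_pos: [0.5348, 0.1219, 0.1343]
tool_rot: [0.997, 0.083, -0.004, -0.007]
ft_force: [-0.5, 0.7, -0.4]
grip_width: -0.0004
```

```bash
python3 go.py 86 165 117
```

```text
t 4.2 eef [0.5348 0.1219 0.1343] rack xy [ 84.8 162.6] F [-0.46  0.65 -0.39] w -0.00036561775190081434 j [ 0.22  0.41 -0.06  1.11  0.02  1.62]
turn deg -0.485538190181968 tool z [-0.009  0.013 -1.   ] shift mm [ 1.3 -2.2 17.4]
```

Request:
apply_moves(moves=[[[0, -2, 3, 0], [0, 0, 3, 0], [0, 0, 3, 0], [0, 0, 2, 0], [0, 0, 1, 0], [0, 0, 1, 0], [0, 0, 1, 0], [0, 0, 1, 0], [0, 0, 1, 0], [0, 0, 1, 0]]])

```text
clock: 5.2
eef_pos: [0.5354, 0.1248, 0.1174]
tool_rot: [0.997, 0.083, -0.003, -0.007]
ft_force: [0.3, -0.4, -0.7]
grip_width: -0.0001
```

Next I'll go down in 1 mm rows until the force shows.

Request:
apply_moves(moves=[[[0, 0, 1, 0], [0, 0, 1, 0], [0, 0, 1, 0], [0, 0, 1, 0], [0, 0, 0, 0], [0, 0, 0, 0], [0, 0, 0, 0], [0, 0, 0, 0], [0, 0, 0, 0], [0, 0, 0, 0]]])

```text
clock: 6.2
eef_pos: [0.5356, 0.1248, 0.1172]
tool_rot: [0.997, 0.083, -0.001, -0.007]
ft_force: [-0.7, 0.0, 1.1]
grip_width: -0.0001
```

Request:
apply_moves(moves=[[[0, 0, 1, 0], [0, 0, 1, 0], [0, 0, 1, 0], [0, 0, 1, 0], [0, 0, 1, 0], [0, 0, 1, 0], [0, 0, 1, 0], [0, 0, 1, 0], [0, 0, 1, 0], [0, 0, 1, 0]]])

```text
clock: 7.2
eef_pos: [0.5355, 0.1248, 0.1171]
tool_rot: [0.997, 0.083, 0.002, -0.008]
ft_force: [-1.4, -0.3, 6.5]
grip_width: 0.0003
```

```bash
python3 go.py 86 110 125
```

```text
t 7.2 eef [0.5355 0.1248 0.1171] rack xy [ 86.  165.2] F [-1.45 -0.32  6.48] w 0.0003327459742578921 j [ 0.22  0.42 -0.09  1.05  0.01  1.63]
turn deg -0.505920298904354 tool z [ 0.002  0.016 -1.   ] shift mm [ 0.6 55.1 -8.7]
```

Flat 1 is touched: 6.5 N upward at TCP z 0.117, which is exactly the expected height. Next is cradle 1.

Request:
apply_moves(moves=[[[0, 0, -7, 0], [0, 0, -6, 0], [0, 13, 0, -0.5], [0, 13, 0, 0], [0, 13, 0, 0], [0, 10, 0, 0], [0, 4, 0, 0], [0, 0, 4, 0], [0, 0, 4, 0], [0, 0, 0, 0]]])

```text
clock: 8.2
eef_pos: [0.5456, 0.0691, 0.122]
tool_rot: [0.996, 0.087, 0.002, -0.008]
ft_force: [0.2, 0.6, 0.1]
grip_width: 0.0
```

```bash
python3 go.py 86 110 105
```

```text
t 8.2 eef [0.5456 0.0691 0.122 ] rack xy [ 86.3 108.7] F [0.19 0.6  0.12] w 1.4238769388992068e-05 j [ 0.12  0.42 -0.08  1.06  0.02  1.51]
turn deg -0.05755271245519141 tool z [ 0.003  0.017 -1.   ] shift mm [-0.4 -1.  17. ]
```

Request:
apply_moves(moves=[[[0, -1, 4, 0], [0, 0, 4, 0], [0, 0, 3, 0], [0, 0, 2, 0], [0, 0, 1, 0], [0, 0, 1, 0], [0, 0, 1, 0], [0, 0, 1, 0], [0, 0, 1, 0], [0, 0, 1, 0]]])

```text
clock: 9.2
eef_pos: [0.5449, 0.072, 0.1057]
tool_rot: [0.996, 0.088, 0.003, -0.008]
ft_force: [-1.5, 0.2, 4.4]
grip_width: 0.0
```

Request:
apply_moves(moves=[[[0, 0, 1, 0], [0, 0, 1, 0], [0, 0, 1, 0], [0, 0, 1, 0], [0, 0, 1, 0], [0, 0, 1, 0], [0, 0, 1, 0], [0, 0, 1, 0], [0, 0, 1, 0], [0, 0, 1, 0]]])

```text
clock: 10.2
eef_pos: [0.5448, 0.0719, 0.1057]
tool_rot: [0.996, 0.088, 0.006, -0.009]
ft_force: [-2.1, -1.4, 4.7]
grip_width: -0.0
```

```bash
python3 go.py 86 55 125
```

```text
t 10.2 eef [0.5448 0.0719 0.1057] rack xy [ 86.  111.6] F [-2.09 -1.42  4.75] w -4.27610371350641e-05 j [ 0.12  0.43 -0.11  1.01  0.02  1.52]
turn deg 0.07090081360670422 tool z [ 0.011  0.019 -1.   ] shift mm [  0.2  56.2 -20.2]
```

Cradle 1 is touched: 4.7 N at TCP z 0.1057, where 0.105 plus the curvature was expected. Next is flat 2.

Request:
apply_moves(moves=[[[0, 0, -12, 0], [0, 0, -12, 0], [0, 13, 0, 0], [0, 13, 0, 0], [0, 13, 0, 0], [0, 10, 0, 0], [0, 4, 0, 0], [0, 0, 4, 0], [0, 0, 0, 0], [0, 0, 0, 0]]])

```text
clock: 11.2
eef_pos: [0.5551, 0.013, 0.1263]
tool_rot: [0.996, 0.087, 0.006, -0.009]
ft_force: [-0.9, 0.4, 0.1]
grip_width: -0.0001
```

```bash
python3 go.py 86 55 117
```

```text
t 11.2 eef [0.5551 0.013  0.1263] rack xy [85.8 51.7] F [-0.92  0.36  0.11] w -8.348886576546028e-05 j [ 0.01  0.42 -0.07  1.07  0.02  1.41]
turn deg -0.08933011131142528 tool z [ 0.011  0.018 -1.   ] shift mm [ 0.1 -3.1  9.4]
```

Request:
apply_moves(moves=[[[0, -3, 2, 0], [0, 0, 3, 0], [0, 0, 2, 0], [0, 0, 1, 0], [0, 0, 1, 0], [0, 0, 1, 0], [0, 0, 1, 0], [0, 0, 1, 0], [0, 0, 1, 0], [0, 0, 1, 0]]])

```text
clock: 12.2
eef_pos: [0.5543, 0.0179, 0.1172]
tool_rot: [0.996, 0.088, 0.008, -0.008]
ft_force: [-1.2, -0.1, 5.8]
grip_width: -0.0003
```

Request:
apply_moves(moves=[[[0, 0, 1, 0], [0, 0, 1, 0], [0, 0, 1, 0], [0, 0, 1, 0], [0, 0, 1, 0], [0, 0, 1, 0], [0, 0, 1, 0], [0, 0, 1, 0], [0, 0, 1, 0], [0, 0, 1, 0]]])

```text
clock: 13.2
eef_pos: [0.5541, 0.018, 0.1172]
tool_rot: [0.996, 0.088, 0.011, -0.007]
ft_force: [-2.6, -0.2, 5.0]
grip_width: 0.0002
```

```bash
python3 go.py 86 0 125
```

```text
t 13.2 eef [0.5541 0.018  0.1172] rack xy [85.7 56.8] F [-2.58 -0.22  5.05] w 0.00015404037559746351 j [ 0.02  0.42 -0.09  1.03  0.02  1.42]
turn deg 0.08698670656378564 tool z [ 0.021  0.016 -1.   ] shift mm [ 0.4 56.7 -8.5]
```

Flat 2 is touched with 5 to 6 N. Next is cradle 2.

Request:
apply_moves(moves=[[[0, 0, -7, 0], [0, 0, -6, 0], [0, 13, 0, 0], [0, 13, 0, 0], [0, 13, 0, 0], [0, 10, 0, 0], [0, 2, 0, 0], [0, 0, 4, 0], [0, 0, 4, 0], [0, 0, 0, 0]]])

```text
clock: 14.2
eef_pos: [0.5639, -0.0384, 0.1213]
tool_rot: [0.996, 0.087, 0.011, -0.007]
ft_force: [-0.6, -0.3, 0.1]
grip_width: 0.0002
```

```bash
python3 go.py 86 0 105
```

```text
t 14.2 eef [ 0.5639 -0.0384  0.1213] rack xy [85.5 -0.4] F [-0.56 -0.29  0.05] w 0.00016999510489654996 j [-0.08  0.44 -0.06  1.06  0.02  1.32]
turn deg -0.05203637982136978 tool z [ 0.021  0.016 -1.   ] shift mm [ 0.1 -0.2 16.3]
```

Request:
apply_moves(moves=[[[0, 0, 4, 0], [0, 0, 4, 0], [0, 0, 3, 0], [0, 0, 2, 0], [0, 0, 1, 0], [0, 0, 1, 0], [0, 0, 1, 0], [0, 0, 1, 0], [0, 0, 1, 0], [0, 0, 1, 0]]])

```text
clock: 15.2
eef_pos: [0.5638, -0.0365, 0.1058]
tool_rot: [0.996, 0.088, 0.012, -0.007]
ft_force: [-2.1, -0.4, 5.3]
grip_width: -0.0
```

Request:
apply_moves(moves=[[[0, 0, 1, 0], [0, 0, 1, 0], [0, 0, 1, 0], [0, 0, 1, 0], [0, 0, 1, 0], [0, 0, 1, 0], [0, 0, 1, 0], [0, 0, 1, 0], [0, 0, 1, 0], [0, 0, 1, 0]]])

```text
clock: 16.2
eef_pos: [0.5637, -0.0365, 0.1058]
tool_rot: [0.996, 0.088, 0.015, -0.006]
ft_force: [-1.7, -0.2, 5.8]
grip_width: -0.0003
```

```bash
python3 go.py 86 -55 125
```

```text
t 16.2 eef [ 0.5637 -0.0365  0.1058] rack xy [85.7  1.5] F [-1.75 -0.23  5.75] w -0.00029354958698380064 j [-0.07  0.45 -0.09  1.01  0.02  1.32]
turn deg 0.12404463794689105 tool z [ 0.029  0.015 -0.999] shift mm [  0.8  56.3 -19.8]
```

Cradle 2 is touched with 5.8 N. Next is flat 3.

Request:
apply_moves(moves=[[[0, 0, -12, 0], [0, 0, -12, 0], [0, 13, 0, 0], [0, 13, 0, 0], [0, 13, 0, 0], [0, 10, 0, 0], [0, 2, 0, 0], [0, 0, 4, 0], [0, 0, 0, 0], [0, 0, 0, 0]]])

```text
clock: 17.2
eef_pos: [0.5731, -0.0933, 0.1266]
tool_rot: [0.996, 0.087, 0.015, -0.006]
ft_force: [0.4, -0.0, 0.7]
grip_width: -0.0
```

```bash
python3 go.py 86 -55 117
```

```text
t 17.2 eef [ 0.5731 -0.0933  0.1266] rack xy [ 85.1 -56. ] F [ 0.38 -0.02  0.73] w -3.208960430466472e-06 j [-0.17  0.46 -0.01  1.08  0.02  1.23]
turn deg -0.02184926593397484 tool z [ 0.029  0.015 -0.999] shift mm [ 0.6 -0.9  9.6]
```

Request:
apply_moves(moves=[[[0, -1, 2, 0], [0, 0, 3, 0], [0, 0, 2, 0], [0, 0, 1, 0], [0, 0, 1, 0], [0, 0, 1, 0], [0, 0, 1, 0], [0, 0, 1, 0], [0, 0, 1, 0], [0, 0, 1, 0]]])

```text
clock: 18.2
eef_pos: [0.5729, -0.0904, 0.1172]
tool_rot: [0.996, 0.089, 0.016, -0.006]
ft_force: [-2.2, 0.8, 5.0]
grip_width: -0.0
```

Request:
apply_moves(moves=[[[0, 0, 1, 0], [0, 0, 1, 0], [0, 0, 1, 0], [0, 0, 1, 0], [0, 0, 1, 0], [0, 0, 1, 0], [0, 0, 1, 0], [0, 0, 1, 0], [0, 0, 1, 0], [0, 0, 1, 0]]])

```text
clock: 19.2
eef_pos: [0.5728, -0.0904, 0.1172]
tool_rot: [0.996, 0.089, 0.019, -0.004]
ft_force: [-2.3, 0.0, 5.3]
grip_width: 0.0001
```

```bash
python3 go.py 86 -110 125
```

```text
t 19.2 eef [ 0.5728 -0.0904  0.1172] rack xy [ 85.3 -53.1] F [-2.33  0.04  5.31] w 5.061545619459996e-05 j [-0.17  0.46 -0.04  1.04  0.02  1.23]
turn deg 0.13443836089065284 tool z [ 0.038  0.012 -0.999] shift mm [ 0.9 56.8 -8.1]
```

Flat 3 is touched with about 5 N. Next is cradle 3.

Request:
apply_moves(moves=[[[0, 0, -7, 0], [0, 0, -6, 0], [0, 13, 0, 0], [0, 13, 0, 0], [0, 13, 0, 0], [0, 10, 0, 0], [0, 2, 0, 0], [0, 0, 4, 0], [0, 0, 4, 0], [0, 0, 0, 0]]])

```text
clock: 20.2
eef_pos: [0.5825, -0.1468, 0.1217]
tool_rot: [0.996, 0.087, 0.019, -0.004]
ft_force: [-0.4, -0.4, 0.3]
grip_width: -0.0002
```

```bash
python3 go.py 86 -110 105
```

```text
t 20.2 eef [ 0.5825 -0.1468  0.1217] rack xy [  84.9 -110.4] F [-0.36 -0.4   0.32] w -0.00020700692158856198 j [-0.26  0.49  0.03  1.08  0.02  1.14]
turn deg 0.0033955521437952557 tool z [ 0.038  0.012 -0.999] shift mm [ 0.4 -0.3 16.7]
```

Request:
apply_moves(moves=[[[1, 0, 4, 0], [0, 0, 4, 0], [0, 0, 3, 0], [0, 0, 2, 0], [0, 0, 1, 0], [0, 0, 1, 0], [0, 0, 1, 0], [0, 0, 1, 0], [0, 0, 1, 0], [0, 0, 1, 0]]])

```text
clock: 21.2
eef_pos: [0.5839, -0.1447, 0.1058]
tool_rot: [0.996, 0.089, 0.02, -0.004]
ft_force: [-2.7, -0.1, 6.9]
grip_width: 0.0
```

Request:
apply_moves(moves=[[[0, 0, 1, 0], [0, 0, 1, 0], [0, 0, 1, 0], [0, 0, 1, 0], [0, 0, 1, 0], [0, 0, 1, 0], [0, 0, 1, 0], [0, 0, 1, 0], [0, 0, 1, 0], [0, 0, 1, 0]]])

```text
clock: 22.2
eef_pos: [0.5838, -0.1446, 0.1059]
tool_rot: [0.996, 0.089, 0.023, -0.003]
ft_force: [-2.5, 0.6, 6.3]
grip_width: -0.0
```

```bash
python3 go.py 86 -165 125
```

```text
t 22.2 eef [ 0.5838 -0.1446  0.1059] rack xy [  86.6 -108.5] F [-2.53  0.64  6.33] w -4.741073280733585e-05 j [-0.25  0.5   0.01  1.03  0.02  1.14]
turn deg 0.14293185883950502 tool z [ 0.045  0.011 -0.999] shift mm [  0.1  56.5 -19.3]
```

Cradle 3 is touched with 6.3 N. Flat 4 is the last.

Request:
apply_moves(moves=[[[0, 0, -12, 0], [0, 0, -12, 0], [0, 13, 0, 0], [0, 13, 0, 0], [0, 13, 0, 0], [0, 10, 0, 0], [0, 2, 0, 0], [0, 0, 4, 0], [0, 0, 0, 0], [0, 0, 0, 0]]])

```text
clock: 23.2
eef_pos: [0.5927, -0.2014, 0.1262]
tool_rot: [0.996, 0.087, 0.023, -0.003]
ft_force: [-0.4, 0.4, 0.2]
grip_width: 0.0002
```

```bash
python3 go.py 86 -165 117
```

```text
t 23.2 eef [ 0.5927 -0.2014  0.1262] rack xy [  85.6 -166. ] F [-0.4   0.38  0.25] w 0.00019060046275988895 j [-0.34  0.53  0.11  1.11  0.02  1.06]
turn deg 0.006261802877537344 tool z [ 0.045  0.01  -0.999] shift mm [-0.  -0.9  9.2]
```

Request:
apply_moves(moves=[[[0, 0, 2, 0], [0, 0, 3, 0], [0, 0, 2, 0], [0, 0, 1, 0], [0, 0, 1, 0], [0, 0, 1, 0], [0, 0, 1, 0], [0, 0, 1, 0], [0, 0, 1, 0], [0, 0, 1, 0]]])

```text
clock: 24.2
eef_pos: [0.593, -0.1997, 0.1173]
tool_rot: [0.996, 0.089, 0.024, -0.002]
ft_force: [-2.9, 0.2, 6.0]
grip_width: -0.0
```

Request:
apply_moves(moves=[[[0, 0, 1, 0], [0, 0, 1, 0], [0, 0, 1, 0], [0, 0, 1, 0], [0, 0, 1, 0], [0, 0, 1, 0], [0, 0, 1, 0], [0, 0, 1, 0], [0, 0, 1, 0], [0, 0, 1, 0]]])

```text
clock: 25.2
eef_pos: [0.5929, -0.1997, 0.1173]
tool_rot: [0.996, 0.089, 0.027, -0.001]
ft_force: [-2.9, 0.9, 6.2]
grip_width: -0.0002
```

Request:
apply_moves(moves=[[[0, 0, -10, 0], [0, 0, -15, 0], [0, 0, -15, 0], [0, 0, -15, 0], [0, 0, -15, 0], [0, 0, -10, 0], [0, 0, -5, 0], [0, 0, 0, 0], [0, 0, 0, 0], [0, 0, 0, 0]]])

```text
clock: 26.2
eef_pos: [0.5885, -0.1999, 0.2066]
tool_rot: [0.996, 0.089, 0.027, -0.001]
ft_force: [0.3, -0.1, -0.1]
grip_width: -0.0001
```

```bash
python3 - <<'E'
from workcell import cams
import cv2,numpy as np,pickle
d=pickle.load(open('c.pkl','rb'))
s=cams.camera('scene')['color'][:,:,::-1];t=cams.camera('top')['color'][:,:,::-1]
a=d['top']['color'][:,:,::-1]
f=lambda i:cv2.resize(i[160:290,150:480],(792,312))[:,:]
cv2.imwrite('pics/end.png',np.vstack([cv2.resize(s[:260],(640,260))[:,:],cv2.resize(np.hstack([f(a),f(t)]),(640,126)),]))
E
```

```text
(no output)
```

View pics/end.png

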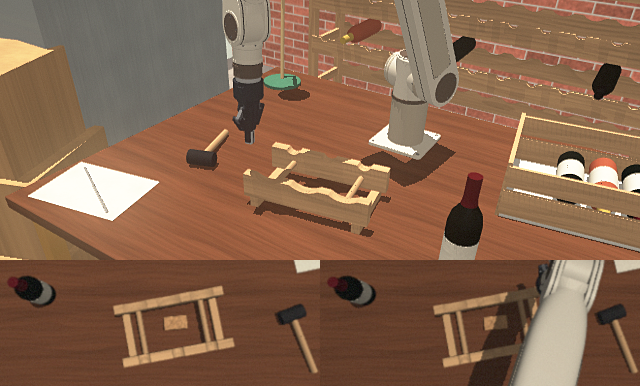

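The rack's corners in the scene view are still at (245,172) and (370,205). The bottle, sanding block and mallet are where they were, and the gripper is clear of everything.

```bash
python3 -c "
from workcell import workorder
print(workorder.job_done())"
```

```text
the job is handed in; nothing more can be done
None
```

I touched all seven spots on the back rail in order from left to right with the shut fingertips, then lifted clear and handed the job in after about 26 s. I hopped from spot to spot with a short lift instead of sliding continuously along the edge.

- **Contact:** each spot gave a steady upward force of about 5–7 N, well under the 35 N limit. The TCP heights matched the wood: about 117 mm on the flats and 106 mm in the cradles.
- **Position along the rail:** every touch was within about 2 mm of its target. The tool had tilted about 0.05 rad by the end, too little to affect the touches.
- **Final pictures:** the rack, bottle, sanding block and mallet looked unmoved compared with the first pictures. I judged this by eye only, and the arm hid the rack's right end in the top view. No check failed or disagreed; the hand-in itself reports no verdict.

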